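Lock the board, power up and start the test

TASK

Get the board test running with the closed fingertips: first push both red latches of the black test fixture fully down, in either order, so that they hold the circuit board; then press the green-marked end of the black rocker on the grey switch box fully down to switch the power on; then press the green start button on the yellow station fully down and let it come back out. Do not touch the circuit board, leave the blue and yellow buttons unpressed, keep to this order, and neither pick up nor shift anything that lies about.

Things in the scene. Friction and masses are not known exactly. Their poses are not given: they have to be found in the camera images.
- fixture: Black test fixture, fixed: box 200 mm (its x) x 280 mm (its y) x 60 mm high; origin at the centre of its underside, on the table. Board nest in the middle of its top, a red latch at each y end (at y = +105 and -105 mm, x = 0). Two parked clamps with red grips stand on its far (+x) side, x = 83 mm, y = +-70 mm, up to 111 mm above the table; they are not used.
- latch_left_top (a point): Left red push latch at the fixture's +y end, seen as a square red plunger 30 x 30 mm in a low dark steel collar (50 x 50 mm), with a steel tongue that reaches over the board's edge. This point is the centre of its top face and moves with it: 82 mm above the table when fully up, 72 mm when fully home (4 mm proud of the collar).
- latch_right_top (a point): Right red push latch at the fixture's -y end, seen as a square red plunger 30 x 30 mm in a low dark steel collar (50 x 50 mm), with a steel tongue that reaches over the board's edge. This point is the centre of its top face and moves with it: 82 mm above the table when fully up, 72 mm when fully home (4 mm proud of the collar).
- latch_left (a joint): Left latch: 0 = fully up, 0.010 m = fully home (pushed straight down). It stays where it is left (friction 4 N, no spring); starts up to 4 mm down.
- latch_right (a joint): Right latch: 0 = fully up, 0.010 m = fully home (pushed straight down). It stays where it is left (friction 4 N, no spring); starts up to 4 mm down.
- board: Green circuit board, loose, 100 x 130 x 4 mm with parts up to 9 mm high, lying in the nest on the fixture's top between the latches; origin at the centre of its underside, 60 mm above the table. Its ends are 25 mm from the red plungers. Must not be touched.
- switch_box: Grey switch box, fixed, 120 mm (its x) x 90 mm (its y) x 45 mm high, either left or right of the fixture and turned any way up to 1.5 rad; origin at the centre of its underside. The rocker is in the middle of its top, its length along the box's x.
- rocker_on_end (a point): Where to press: on the face of the ON end of the rocker, 19 mm from its pivot towards the box's +x; moves with it, about 66 mm above the table when off, 59 mm when fully on. The rocker is a black paddle 58 x 32 mm, slightly V-shaped, tipping about a level axis (the box's y) at its middle, 52 mm above the table. Its ON end has a green bar and starts raised, its other end a white dot.
- rocker (a joint): Rocker: 0 = off (green end up), 0.4 rad = fully on (green end down). About 3 N straight down on the ON end moves it; friction holds it where it is left. Starts at up to 0.06.
- station: Yellow push-button station, fixed, 190 mm (its x) x 80 mm (its y) x 45 mm high, on the other side of the fixture; origin at the centre of its underside. Three buttons in a row along its x, 60 mm apart; which colour stands where varies.
- start_top (a point): Green start button. Round push button, 32 mm across, sprung, 7 mm travel, fully down at 5 N; it springs back when released. It stands in a round black housing 48 mm across. This point is the centre of its top face and moves with it (69 mm above the table when out).
- start (a joint): Start button: 0 = out, 0.007 m = fully pressed (downward).
- pause_top (a point): Blue pause button, not to be pressed. Round push button, 32 mm across, sprung, 7 mm travel, fully down at 5 N; it springs back when released. It stands in a round black housing 48 mm across. This point is the centre of its top face and moves with it (69 mm above the table when out).
- pause (a joint): Pause button: 0 = out, 0.007 m = fully pressed (downward).
- clear_top (a point): Yellow clear button, not to be pressed. Round push button, 32 mm across, sprung, 7 mm travel, fully down at 5 N; it springs back when released. It stands in a round black housing 48 mm across. This point is the centre of its top face and moves with it (69 mm above the table when out).
- clear (a joint): Clear button: 0 = out, 0.007 m = fully pressed (downward).
- standoff: Brass standoff, loose, 14 mm across, 25 mm high, upright on the fixture's top at its near edge, in front of the board; origin under its centre. Bystander.
- screwdriver: Screwdriver lying on the table between robot and fixture. Bystander.
- connector: Small black and white connector block, 22 x 50 x 22 mm, on the table near the robot. Bystander.
- tape_roll: Roll of amber tape lying flat, 90 mm across, 24 mm high, at the far right. Bystander.
- bottle: White bottle, 52 mm across, 110 mm high, at the far left. Bystander.
- meter: Orange hand meter lying flat, 170 x 85 x 41 mm, at the right. Bystander.
- parts_bin: Empty blue parts bin, 130 x 100 x 50 mm, at the left. Bystander.
Mind the look-alikes: they are no part of the job. Leave any orange or turquoise look-alike of the switch_box alone.

How it is judged:
By the outcome, as a careful person would: the job done as asked, in the order asked, and still so for the second after the job is handed in, with the robot touching nothing.
It also fails if it takes over 54 s, if anything falls off the work surface, if the arm or the gripper's body presses on something with over 40 N, if the wrist force passes 120 N, or if a joint passes its speed limit or range.

ROBOT

A 7-joint arm with a two-finger parallel gripper is mounted at the origin on the work surface. World frame = base frame: x ahead of the robot, y to its left, z up, the work surface at z = 0. Lengths are in m, angles in rad, forces in N, time in s.
With the tool pointing down it reaches from about 0.4 to 0.875 m from the base axis. Payload 19.3 kg.
Tool frame: the origin (TCP) lies between the finger pads; the fingertips stand 17 mm ahead of it and the grasp point (between the pads) lies 2 mm behind it; z points along the fingers, y is the line along which they close (so a half turn about z gives the same grasp; the last joint's range is limited). The gripper opens to 85 mm and grips with 20 to 120 N. Pads are 22 mm wide; open, the fingers measure 114 mm over their backs; the gripper's body (76 mm by 85 mm) begins 54 mm behind the grasp point. The pads swing forward as they close: fully open they stand 13 mm farther back than shut.
Start: joints at [1.185, 0.521, -0.036, 1.599, 0.021, 1.021, -0.113], TCP at [0.194, -0.594, 0.248] pointing down, gripper open.
Joint ranges: [-2.91, 2.91], [-0.3, 2.13], [-1.5, 1.42], [0.17, 2.43], [-1.26, 4.41], [0.16, 1.93], [-2.52, 2.52]. Speed limits (rad/s): [1.89, 1.89, 2.39, 2.39, 3.01, 3.01, 3.01].

INTERFACE

Orientations are given as [roll, pitch, yaw] about the fixed x, y, z axes, in that order (R = Rz(yaw) Ry(pitch) Rx(roll)).
In Python, from workcell import bot gives the robot as it stands.
- The arm moves only by the shell command python3 -m inch 'ROWS' [FORCE]. ROWS is JSON, a list of rows, each a list of 7 numbers: the shift along the tool's x, y, z in units of 200 mm (1.0 is 200 mm), then the turn, a rotation vector about the tool's x, y, z in units of 90 degrees (1.0 is 90 degrees), then the opening, from 0 (shut) to 1 (fully open). In form: [[x, y, z, rx, ry, rz, grip], ...]. A call has 1 to 20 rows; each row is the pose to reach, as a shift and turn from the pose commanded when the call began, along the tool's axes at that moment; what a row does not reach only later rows make up. A row lasts 1/8 s, in which the tool goes at most 62.5 mm and 10.7 degrees, less where a joint would pass 70% of its speed; a pose out of reach is approached as far as the arm can. A call with a number of a shift or a turn outside -1 to 1 is refused whole. A call with a gripper value outside its range is refused whole. The fingers move at their own pace and stop on an object; FORCE is the grip in N (left out, the last holds). Time passes only in rows, so rows that repeat a pose let the fingers close. It gives the time, the measured TCP pose, the force, the opening and the grip force at its end, in the units of the state.
- bot.observe(): the state, without advancing time (a new reading comes with each control period).
- bot.grab_frame(name): name is "side" or "top" or "wrist"; returns a dict with "img" (480x640x3 uint8, red, green, blue), "z_map" (480x640 float32, m along the optical axis (not along the pixel's ray), 0 where there is no reading), "vfov" (degrees; the focal length in pixels is half the picture's height over the tangent of half this angle, whatever the lens; pixels are square), "cx", "cy" (the principal point, pixels), "rvec" (rotation vector, rad) and "tvec" (3), from world to camera coordinates, as OpenCV has them. Camera axes: x right, y down, z forward; pixel columns grow to the right and rows downward; lengths in m; the calibration is good to about 2 mm. A picture is of the moment at which its call begins.
- bot.job_done(): hands the job in; it is judged then, once.
The state is a dict: "clock": time; "qpos": joint angles; "qd": joint speeds; "joint_efforts": joint torques, N m; "position": TCP position; "tool_rot": TCP orientation; "force": force on the tool from outside, world axes, zero at the start; "moment": the same for the moment, N m; "grip_width": finger opening in m; "finger_force": force on a finger pad.
Only numpy, scipy, OpenCV 4.12 (cv2) and the standard library are available. Lean on these libraries where they do the work, as an engineer would, in place of code of your own. Each camera call takes 0.05 s, during which the arm holds its last target. There are 200 camera calls.

## Working session

There is one attempt and no reset: what is moved stays moved. The work goes in short steps, Python scripts to look and compute and a shell command to move; the robot and the scene stay as the last step left them, time stands still between calls to the robot, and variables do not carry over. Pictures are saved under pics/ and viewed, at most 10 in all, crops included, and the job is handed in when it is done.

```bash
mkdir -p pics; cat > h.py <<'E'
import numpy as np, cv2, pickle
from workcell import bot
def grab(n,tag):
    f=bot.grab_frame(n); pickle.dump(f,open(f'pics/{tag}.pkl','wb')); cv2.imwrite(f'pics/{tag}.png',f['img'][:,:,::-1]); return f
def load(tag): return pickle.load(open(f'pics/{tag}.pkl','rb'))
def cam(f):
    F=240/np.tan(np.radians(f['vfov'])/2); R=cv2.Rodrigues(np.array(f['rvec'],float))[0]; return F,R,np.array(f['tvec'],float).ravel()
def xyz(f,u,v,z=None):
    F,R,t=cam(f); z=f['z_map'][int(round(v)),int(round(u))] if z is None else z
    return R.T@(np.array([(u-f['cx'])/F,(v-f['cy'])/F,1])*z-t)
def plane(f,u,v,h):
    F,R,t=cam(f); d=R.T@np.array([(u-f['cx'])/F,(v-f['cy'])/F,1]); c=-R.T@t; return c+d*(h-c[2])/d[2]
def proj(f,p):
    F,R,t=cam(f); q=R@np.array(p)+t; return q[0]/q[2]*F+f['cx'],q[1]/q[2]*F+f['cy']
E
python3 - <<'E'
from h import *
np.set_printoptions(precision=4,suppress=True)
for n in('top','side'):
    f=grab(n,n); print(n,f['vfov'],f['cx'],f['cy'],-cam(f)[1].T@cam(f)[2], f['z_map'].min(),f['z_map'].max(), [k for k in f])
o=bot.observe(); print(o)
E
```

```text
top 43.48468767779973 317.2038898419493 235.43504642117023 [ 0.2236 -0.0147  1.6388] 0.0 2.631589 ['img', 'z_map', 'vfov', 'cx', 'cy', 'rvec', 'tvec']
side 54.30190966800798 324.15874708353505 244.0683630202262 [ 0.2478 -0.9372  0.7575] 0.0 3.199964 ['img', 'z_map', 'vfov', 'cx', 'cy', 'rvec', 'tvec']
{'clock': 0.1, 'qpos': array([ 1.1848,  0.522 , -0.0363,  1.6   ,  0.0212,  1.0211, -0.1128]), 'qd': array([-0.0006, -0.0024,  0.0027, -0.002 , -0.0002, -0.0001,  0.0016]), 'joint_efforts': array([  0.0047, -92.849 ,   1.9846, -37.0532,   0.018 ,   0.0053,
         0.    ]), 'position': array([ 0.194 , -0.5938,  0.2478]), 'tool_rot': array([-3.1406,  0.    ,  0.3158]), 'force': array([-0.2159, -0.7673,  0.3406]), 'moment': array([-0.0326,  0.0177,  0.0002]), 'finger_force': 0.0, 'grip_width': 0.08539288439006368}
```

View pics/top.png

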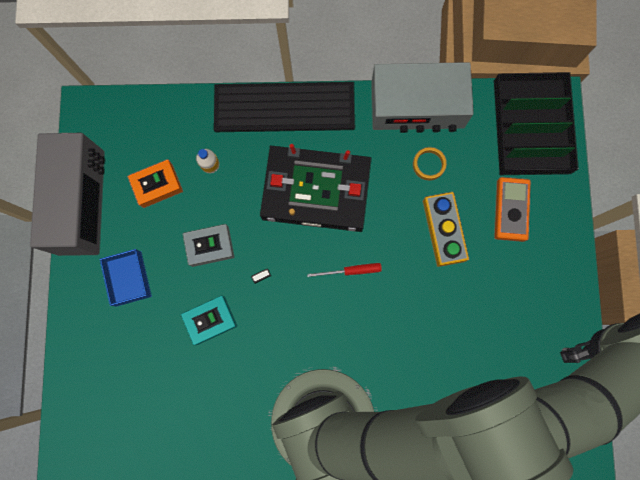

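View pics/side.png

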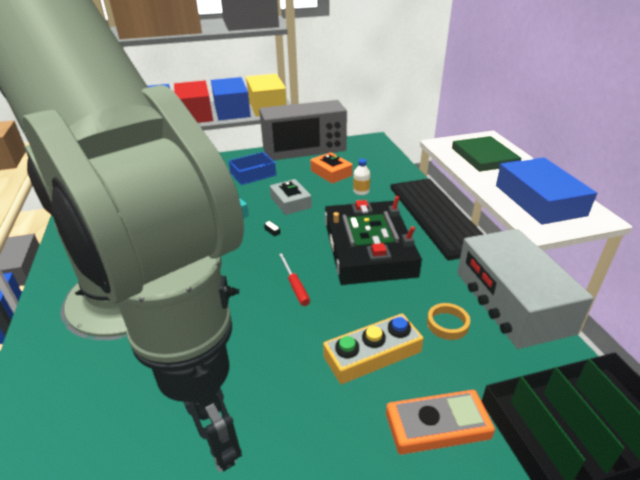

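The top view has the grey switch box at (208,245), with look-alikes in orange at (154,183) and turquoise at (208,320). The red latches are at (277,180) and (355,189), and the parked red clamp grips, not to be used, are at (292,150) and (347,156). On the station the green button is at (453,249), yellow at (448,227) and blue at (443,205). I choose the grey box, the two plungers in collars and the green button, and check them in one crop.

```bash
python3 - <<'E'
from h import *
np.set_printoptions(precision=4,suppress=True)
f=load('top'); s=load('side')
im=f['img'][:,:,::-1]; r=lambda u,v,w,h,k:cv2.resize(im[v:v+h,u:u+w],None,fx=k,fy=k,interpolation=cv2.INTER_CUBIC)
c=np.zeros((600,800,3),np.uint8)
a=r(255,140,120,100,4); c[:400,:480]=a   # fixture
b=r(180,220,60,50,5); c[:250,490:790]=b  # grey box
d=r(420,190,50,80,4); c[260:580,490:690]=d
cv2.imwrite('pics/crop.png',c)
for n,u,v in[('LL',277,180),('LR',355,189),('green',453,249),('yel',448,227),('blue',443,205),('box',190,245),('rock',212,243),('fx',270,212)]:
    print(n,xyz(f,u,v))
for n,u,v in[('LL',362,206),('LR',379,249),('green',347,345),('rockON',291,185)]:
    print('side',n,xyz(s,u,v))
E
```

```text
LL [0.6374 0.1166 0.0727]
LR [ 0.6067 -0.0914  0.0835]
green [ 0.445  -0.3462  0.0657]
yel [ 0.5038 -0.3357  0.0664]
blue [ 0.5637 -0.3254  0.0654]
box [0.468  0.3524 0.0483]
rock [0.4693 0.2892 0.0695]
fx [0.5516 0.136  0.0653]
side LL [0.6309 0.0994 0.0813]
side LR [ 0.6059 -0.0977  0.0802]
side green [ 0.443  -0.3562  0.0695]
side rockON [0.4755 0.3113 0.0594]
```

View pics/crop.png

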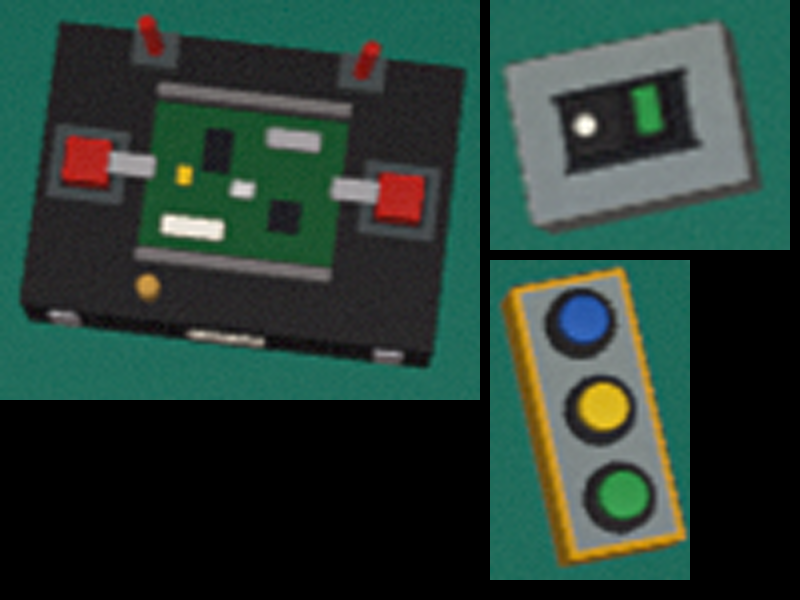

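The crop confirms the choice: plungers in their collars at (276.6,180.1) and (354.9,188.9), green bar at (211.3,241.7), white dot at (199,245) and green button at (453.4,248.4). Next I triangulate with colour centroids in both views.

```bash
cat >> h.py <<'E'
def cen(f,u,v,col,r=14):
    u,v=int(u),int(v); im=f['img'][v-r:v+r+1,u-r:u+r+1].astype(int); R,G,B=im[...,0],im[...,1],im[...,2]
    m={'r':(R>120)&(R>2.2*G),'g':(G>90)&(G>1.9*R)&(G>1.7*B),'w':(R>190)&(G>190)&(B>185),'y':(R>150)&(B<90)&(G>110),'b':(B>100)&(B>2*R)}[col]
    n,l,st,ce=cv2.connectedComponentsWithStats(m.astype(np.uint8)); 
    k=1+np.argmax(st[1:,4]); return ce[k][0]+u-r,ce[k][1]+v-r,st[k,4]
def tri(fs,ps):
    P=[]
    A=[];b=[]
    for f,p in zip(fs,ps):
        F,R,t=cam(f); d=R.T@np.array([(p[0]-f['cx'])/F,(p[1]-f['cy'])/F,1]); d/=np.linalg.norm(d); c=-R.T@t
        M=np.eye(3)-np.outer(d,d); A.append(M); b.append(M@c)
    return np.linalg.solve(sum(A),sum(b))
E
python3 - <<'E'
from h import *
np.set_printoptions(precision=4,suppress=True)
f=load('top'); s=load('side')
for n,c,a,b,r,h in[('LL','r',(277,180),(362,206),9,.08),('LR','r',(355,189),(379,249),9,.08),('green','g',(453,249),(347,345),12,.069),('yel','y',(448,227),(373,335),10,.069),('bar','g',(211,242),(291,185),7,.066),('dot','w',(199,245),(287,192),6,.05)]:
  try:
    pa=cen(f,*a,c,r); pb=cen(s,*b,c,r); print(n,np.array(pa),np.array(pb),'tri',tri([f,s],[pa,pb]),'plane',plane(f,*pa[:2],h)[:2],plane(s,*pb[:2],h)[:2])
  except Exception as e: print(n,e)
E
```

```text
LL [276.125  179.4917 120.    ] [360.5763 203.4915  59.    ] tri [0.6356 0.1189 0.0777] plane [0.6369 0.1184] [0.6322 0.115 ]
LR [354.6838 188.5812 117.    ] [378.3824 248.3897 136.    ] tri [ 0.6084 -0.0906  0.0768] plane [ 0.6087 -0.0907] [ 0.6054 -0.0948]
green [452.9035 248.2807 114.    ] [346.9022 343.5598 184.    ] tri [ 0.4467 -0.3466  0.0623] plane [ 0.4464 -0.3453] [ 0.4441 -0.3523]
yel [448.0288 226.1058 104.    ] [373.4694 336.3061  49.    ] tri [ 0.5064 -0.3377  0.0559] plane [ 0.5057 -0.3353] [ 0.4998 -0.3489]
bar [210.881  241.4762  42.    ] [290.5833 186.25    12.    ] tri [0.4724 0.2931 0.0656] plane [0.474 0.293] [0.4705 0.2923]
dot [198.875 244.875   8.   ] [282.8667 196.      15.    ] tri [0.4628 0.3371 0.011 ] plane [0.4678 0.3282] [0.4411 0.2691]
```

```bash
cat >> h.py <<'E'
from scipy.spatial.transform import Rotation as Ro
def go(p,yaw=None):
    o=bot.observe(); T=Ro.from_euler('xyz',o['tool_rot']); d=T.inv().apply(np.array(p)-o['position'])/.2
    r=np.zeros(3)
    if yaw is not None: r=(T.inv()*Ro.from_euler('xyz',[np.pi,0,yaw])).as_rotvec()/(np.pi/2)
    print('t',round(o['clock'],2),'pos',o['position'].round(4),'rot',o['tool_rot'].round(3),'w',round(o['grip_width'],4),'F',o['force'].round(1),'\nshift',d.round(3),'turn',r.round(3))
E
python3 -m inch '[[0.9,-0.58,0,0,0,0,0],[0.9,-0.58,0,0,0,0,0],[0.9,-0.58,0,0,0,0,0],[0.9,-0.58,0,0,0,0,0],[0.9,-0.58,0,0,0,0,0],[0.9,-0.58,0,0,0,0,0],[0.9,-0.58,0,0,0,0,0],[0.9,-0.58,0,0,0,0,0]]'
python3 -m inch '[[0.9,-0.58,0,0,0,0,0],[0.9,-0.58,0,0,0,0,0],[0.9,-0.58,0,0,0,0,0],[0.9,-0.58,0,0,0,0,0],[0.9,-0.58,0,0,0,0,0],[0.9,-0.58,0,0,0,0,0],[0.9,-0.58,0,0,0,0,0],[0.9,-0.58,0,0,0,0,0]]'
python3 -c "
from h import *
go([.6085,-.0908,.18],-0.131)"
```

```text
clock: 1.1
position: [0.3286, -0.4284, 0.2482]
tool_rot: [-3.141, 0.0, 0.315]
force: [-0.2, 0.4, 0.4]
grip_width: 0.0
finger_force: 0.0
clock: 2.1
position: [0.4638, -0.2625, 0.2483]
tool_rot: [3.142, 0.0, 0.314]
force: [-0.2, 0.0, 0.2]
grip_width: -0.0002
finger_force: 0.0
t 2.1 pos [ 0.4638 -0.2625  0.2483] rot [3.142 0.    0.314] w -0.0002 F [-0.2  0.   0.2] 
shift [ 0.954 -0.593  0.341] turn [0.    0.    0.284]
```

```bash
python3 -m inch '[[0.954,-0.593,0.2,0,0,0.284,0],[0.954,-0.593,0.2,0,0,0.284,0],[0.954,-0.593,0.2,0,0,0.284,0],[0.954,-0.593,0.2,0,0,0.284,0],[0.954,-0.593,0.2,0,0,0.284,0],[0.954,-0.593,0.2,0,0,0.284,0],[0.954,-0.593,0.2,0,0,0.284,0],[0.954,-0.593,0.2,0,0,0.284,0],[0.954,-0.593,0.2,0,0,0.284,0]]'
python3 - <<'E'
from h import *
f=grab('wrist','w1'); go([.6085,-.0908,.12],-0.131)
print(proj(f,[.6085,-.0908,.08]))
for d in([0,0],[-.03,0],[.03,0]): print(proj(f,[.446+d[0],-.3455,.069]))
E
```

```text
clock: 3.22
position: [0.6087, -0.0903, 0.2085]
tool_rot: [3.142, -0.0, -0.131]
force: [-0.3, -0.2, -0.3]
grip_width: 0.0
finger_force: 0.0
t 3.27 pos [ 0.6087 -0.0902  0.2085] rot [-3.142 -0.    -0.131] w 0.0001 F [ 0.9 -0.3  0.6] 
shift [-0.001  0.003  0.442] turn [-0. -0.  0.]
(np.float64(315.86795810829864), np.float64(245.300528132792))
(np.float64(681.5099805891476), np.float64(406.4603798430235))
(np.float64(677.4977442697475), np.float64(439.9017469773843))
(np.float64(685.7322241362212), np.float64(371.2686350533028))
```

View pics/w1.png

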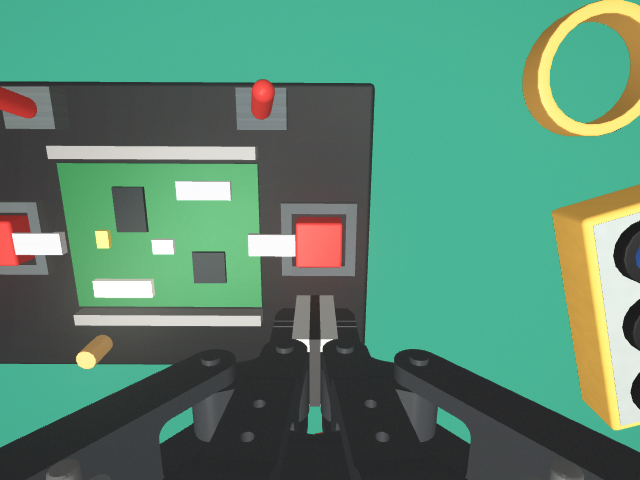

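The wrist view shows the right plunger's top face centred at (320,243), against (316,245) predicted, so it lies about 2.5 mm further out in −y. I correct for that and press.

```bash
python3 -m inch '[[0.005,0.016,0.25,0,0,0,0],[0.005,0.016,0.45,0,0,0,0],[0.005,0.016,0.53,0,0,0,0],[0.005,0.016,0.545,0,0,0,0],[0.005,0.016,0.56,0,0,0,0],[0.005,0.016,0.575,0,0,0,0],[0.005,0.016,0.59,0,0,0,0],[0.005,0.016,0.598,0,0,0,0],[0.005,0.016,0.598,0,0,0,0],[0.005,0.016,0.598,0,0,0,0]]'
```

```text
clock: 4.53
position: [0.6099, -0.0932, 0.0891]
tool_rot: [-3.142, -0.001, -0.13]
force: [1.0, 0.1, 5.5]
grip_width: 0.0001
finger_force: 2.8
```

```bash
python3 -m inch '[[0,0,0.005,0,0,0,0],[0,0,0.01,0,0,0,0],[0,0,0.01,0,0,0,0]]'
```

```text
clock: 4.9
position: [0.6101, -0.0932, 0.0888]
tool_rot: [-3.142, -0.002, -0.131]
force: [-9.0, 1.1, 34.2]
grip_width: -0.0
finger_force: 17.5
```

The force rose to 34 N with no further travel, so the right latch is home. I lift and go over the left one.

```bash
python3 -m inch '[[0,0,-0.25,0,0,0,0],[0,0,-0.5,0,0,0,0],[0,-0.3,-0.6,0,0,0,0],[0,-0.6,-0.6,0,0,0,0],[0,-0.9,-0.6,0,0,0,0],[0,-1,-0.6,0,0,0,0],[0,-1,-0.6,0,0,0,0],[0,-1,-0.6,0,0,0,0]]'
python3 - <<'E'
from h import *
f=grab('wrist','w2'); go([.6375,.115,.089],-0.131)
print(proj(f,[.6375,.115,.08]),proj(f,[.6095,-.0932,.072]))
# top face centre by colour
c=cen(f,*proj(f,[.6375,.115,.08]),'r',45); print(c,plane(f,*c[:2],.08))
E
```

```text
clock: 5.9
position: [0.6354, 0.1033, 0.2066]
tool_rot: [3.141, 0.0, -0.132]
force: [0.5, -0.9, 0.5]
grip_width: 0.0
finger_force: 0.0
t 5.95 pos [0.6354 0.1032 0.2067] rot [ 3.141 -0.    -0.133] w -0.0002 F [ 0.2 -0.6  0.2] 
shift [ 0.002 -0.06   0.588] turn [ 0.001 -0.    -0.001]
(np.float64(296.18650053452154), np.float64(245.02521671381146)) (np.float64(617.5580203060556), np.float64(242.2031599311512))
(np.float64(296.189448441247), np.float64(227.33573141486812), np.int32(417)) [0.64887062 0.11334927 0.08      ]
```

View pics/w2.png

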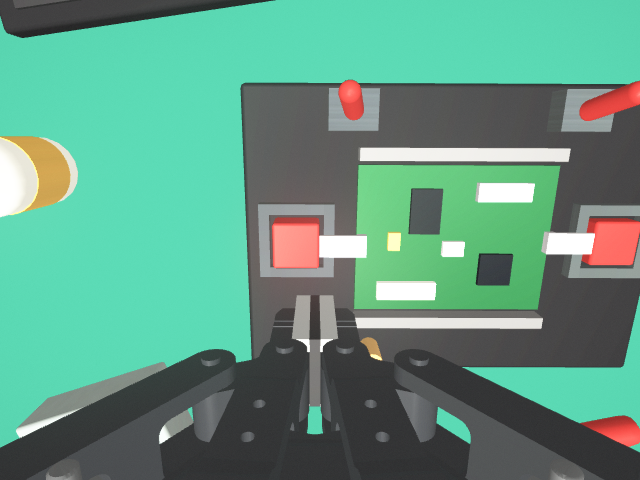

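The left plunger is centred at (296,244), matching the prediction of (296,245). I press it.

```bash
python3 -m inch '[[0.003,-0.06,0.25,0,0,0,0],[0.003,-0.06,0.45,0,0,0,0],[0.003,-0.06,0.52,0,0,0,0],[0.003,-0.06,0.535,0,0,0,0],[0.003,-0.06,0.55,0,0,0,0],[0.003,-0.06,0.565,0,0,0,0],[0.003,-0.06,0.58,0,0,0,0],[0.003,-0.06,0.59,0,0,0,0],[0.003,-0.06,0.597,0,0,0,0],[0.003,-0.06,0.597,0,0,0,0]]'
```

```text
clock: 7.2
position: [0.6382, 0.117, 0.0889]
tool_rot: [-3.141, -0.002, -0.131]
force: [-3.9, -3.5, 24.7]
grip_width: 0.0002
finger_force: 12.4
```

```bash
python3 -m inch '[[0,0,-0.3,0,0,0,0],[0,0,-0.6,0,0,0,0],[-0.2,-0.16,-0.6,0,0,0.1,0],[-0.4,-0.33,-0.6,0,0,0.2,0],[-0.6,-0.5,-0.6,0,0,0.3,0],[-0.8,-0.65,-0.6,0,0,0.4,0],[-0.93,-0.76,-0.6,0,0,0.5,0],[-0.93,-0.76,-0.6,0,0,0.6,0],[-0.93,-0.76,-0.6,0,0,0.7,0],[-0.93,-0.76,-0.6,0,0,0.755,0],[-0.93,-0.76,-0.6,0,0,0.755,0],[-0.93,-0.76,-0.6,0,0,0.755,0]]'
python3 - <<'E'
from h import *
f=grab('wrist','w3'); go([.474,.292,.083],-1.318)
print(bot.observe()['qpos'].round(2),proj(f,[.474,.292,.066]))
E
```

```text
clock: 8.7
position: [0.473, 0.2871, 0.1994]
tool_rot: [-3.139, 0.01, -1.304]
force: [42.7, -86.8, 64.1]
grip_width: 0.0
finger_force: 0.0
t 8.75 pos [0.4695 0.2889 0.1939] rot [ 3.134  0.013 -1.305] w -0.0005 F [ -3.5   7.8 -12. ] 
shift [-0.002 -0.03   0.554] turn [0.005 0.008 0.008]
[-1.41  1.03  1.42  1.88 -1.09  1.3  -2.52] (np.float64(313.00252807558354), np.float64(246.50086187744742))
```

View pics/w3.png

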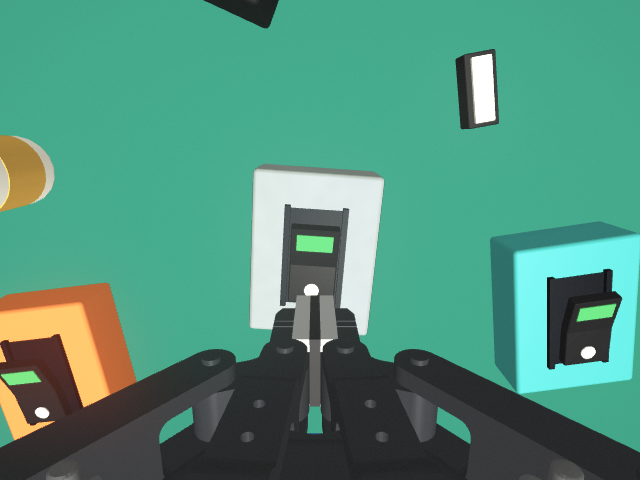

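The bar is at (314,244), as predicted (313,246), on the grey box. The wide turn drove joints 3 and 7 to their limits and the arm jerked, so I turn back gently and align the paddle with the fingers' other axis.

```bash
python3 -m inch '[[0,0,0,0,0,-0.02,0],[0,0,0,0,0,-0.06,0],[0,0,0,0,0,-0.1,0],[0,0,0,0,0,-0.15,0],[0,0,0,0,0,-0.2,0],[0,0,0,0,0,-0.25,0],[0,0,0,0,0,-0.3,0],[0,0,0,0,0,-0.35,0],[0,0,0,0,0,-0.4,0]]'
python3 - <<'E'
from h import *
go([.474,.292,.12],.25); o=bot.observe()
print(o['qpos'].round(2),o['qd'].round(2),o['joint_efforts'].round(1))
E
```

```text
clock: 9.88
position: [0.4754, 0.2836, 0.2026]
tool_rot: [-3.131, 0.004, -0.674]
force: [-0.4, 0.4, -0.9]
grip_width: 0.0004
finger_force: 0.0
t 9.88 pos [0.4754 0.2836 0.2026] rot [-3.131  0.004 -0.674] w 0.0004 F [-0.4  0.4 -0.9] 
shift [-0.03  -0.024  0.413] turn [-0.007 -0.001 -0.588]
[-1.4   0.91  1.31  1.88 -0.98  1.18 -1.97] [ 0.02 -0.1  -0.12 -0.    0.1  -0.11  0.54] [ -0.3 -79.6  33.6 -22.7  -0.4   0.4  -1.8]
```

```bash
python3 -m inch '[[-0.015,-0.024,0,0,0,-0.06,0],[-0.015,-0.024,0,0,0,-0.12,0],[-0.015,-0.024,0,0,0,-0.18,0],[-0.015,-0.024,0,0,0,-0.24,0],[-0.015,-0.024,0,0,0,-0.3,0],[-0.015,-0.024,0,0,0,-0.36,0],[-0.015,-0.024,0,0,0,-0.42,0],[-0.015,-0.024,0,0,0,-0.48,0],[-0.015,-0.024,0,0,0,-0.54,0],[-0.015,-0.024,0,0,0,-0.588,0],[-0.015,-0.024,0,0,0,-0.588,0],[-0.015,-0.024,0,0,0,-0.588,0]]'
python3 - <<'E'
from h import *
f=grab('wrist','w4'); grab('side','s4'); a=load('top')
np.set_printoptions(precision=4,suppress=True)
go([.474,.292,.12],.25); o=bot.observe()
print(o['qpos'].round(2),o['qd'].round(2),o['joint_efforts'].round(1))
p=proj(f,[.474,.292,.066]); print(p); c=cen(f,*p,'g',30); print(c,plane(f,*c[:2],.066))
s=load('s4').get('img'); w=f['img']
cv2.imwrite('pics/both.png',cv2.resize(np.hstack([w,s]),(800,300))[:,:,::-1])
E
```

```text
clock: 11.38
position: [0.4754, 0.2899, 0.2015]
tool_rot: [-3.132, -0.004, 0.245]
force: [0.1, -0.3, 0.3]
grip_width: -0.0001
finger_force: 0.0
t 11.47 pos [0.4751 0.29   0.201 ] rot [-3.133 -0.003  0.245] w 0.0001 F [-0.4 -0.  -0.3] 
shift [-0.004 -0.007  0.405] turn [-0.006 -0.002 -0.003]
[-1.35  0.77  1.11  1.87 -0.82  1.04 -1.21] [-0.    0.01 -0.    0.   -0.    0.    0.  ] [  0.3 -79.   27.8 -26.    0.   -0.   -0. ]
(np.float64(312.7436424549299), np.float64(244.49769916877125))Traceback (most recent call last):
  File "<stdin>", line 6, in <module>
  File "h.py", line 19, in cen
    k=1+np.argmax(st[1:,4]); return ce[k][0]+u-r,ce[k][1]+v-r,st[k,4]
        ~~~~~~~~~^^^^^^^^^^
    return _wrapfunc(a, 'argmax', axis=axis, out=out, **kwds)
    return bound(*args, **kwds)
ValueError: attempt to get argmax of an empty sequence
```

```bash
python3 - <<'E'
from h import *
f=load('w4'); s=load('s4')['img']
cv2.imwrite('pics/both.png',cv2.resize(np.hstack([f['img'],s]),(800,300),interpolation=cv2.INTER_AREA)[:,:,::-1])
E
```

```text
(no output)
```

View pics/both.png

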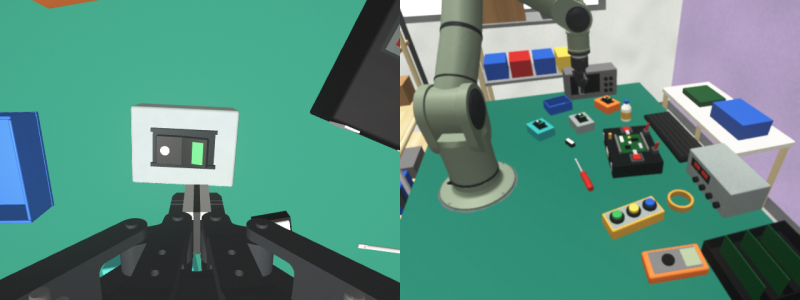

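The bar is at about (315,245) in the wrist view, under the tool, and nothing was disturbed. I press down.

```bash
python3 -m inch '[[-0.003,0.003,0.2,-0.006,0,0,0],[-0.003,0.003,0.4,-0.006,0,0,0],[-0.003,0.003,0.53,-0.006,0,0,0],[-0.003,0.003,0.55,-0.006,0,0,0],[-0.003,0.003,0.565,-0.006,0,0,0],[-0.003,0.003,0.58,-0.006,0,0,0],[-0.003,0.003,0.595,-0.006,0,0,0],[-0.003,0.003,0.605,-0.006,0,0,0],[-0.003,0.003,0.615,-0.006,0,0,0],[-0.003,0.003,0.622,-0.006,0,0,0],[-0.003,0.003,0.622,-0.006,0,0,0]]'
```

```text
clock: 12.85
position: [0.4746, 0.2901, 0.0762]
tool_rot: [3.14, -0.003, 0.246]
force: [0.7, -4.0, 5.5]
grip_width: -0.0004
finger_force: 2.8
```

```bash
python3 -m inch '[[0,0,0.005,0,0,0,0],[0,0,0.01,0,0,0,0],[0,0,0.015,0,0,0,0],[0,0,0.015,0,0,0,0]]'
```

```text
clock: 13.35
position: [0.4748, 0.2901, 0.0753]
tool_rot: [-3.141, -0.003, 0.245]
force: [-12.2, -8.6, 55.2]
grip_width: 0.0005
finger_force: 27.5
```

```bash
python3 -m inch '[[0,0,-0.25,0,0,0,0],[0,0,-0.5,0,0,0,0],[0,0,-0.63,0,0,0,0],[0,0.2,-0.63,0,0,0,0],[0,0.4,-0.63,0,0,0,0],[0,0.6,-0.63,0,0,0,0],[0,0.8,-0.63,0,0,0,0],[0,0.8,-0.63,0,0,0,0],[0,0.8,-0.63,0,0,0,0]]'
python3 - <<'E'
from h import *
go([.447,-.347,.2],.245); print(bot.observe()['qpos'].round(2))
f=grab('top','t5'); cv2.imwrite('pics/t5c.png',cv2.resize(f['img'][130:290,170:380],None,fx=3,fy=3,interpolation=cv2.INTER_CUBIC)[:,:,::-1])
E
```

```text
clock: 14.48
position: [0.5128, 0.1361, 0.199]
tool_rot: [-3.141, -0.002, 0.246]
force: [0.8, 0.3, 0.8]
grip_width: 0.0003
finger_force: 0.0
t 14.47 pos [0.5128 0.1361 0.199 ] rot [-3.141e+00 -2.000e-03  2.460e-01] w 0.0003 F [0.8 0.3 0.8] 
shift [-0.908  2.262 -0.007] turn [-0.    -0.001  0.001]
[-1.08  0.72  1.09  1.93 -0.77  0.99 -0.94]
```

View pics/t5c.png

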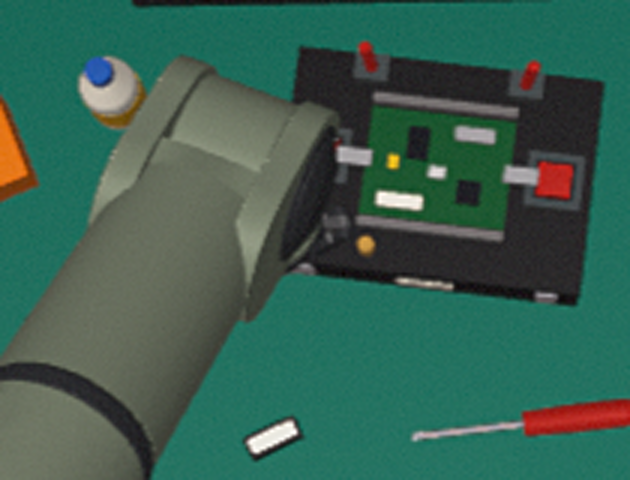

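The top crop shows the board, standoff, bottle and connector in place. The arm hides the rocker, so I check it later from further away. I carry on to the station.

```bash
python3 -m inch '[[-0.05,0.2,0,0,0,0,0],[-0.1,0.4,0,0,0,0,0],[-0.2,0.6,0,0,0,0,0],[-0.3,0.8,0,0,0,0,0],[-0.4,1,0,0,0,0,0],[-0.4,1,0,0,0,0,0],[-0.4,1,0,0,0,0,0]]'
python3 -m inch '[[-0.1,0.2,0,0,0,0,0],[-0.2,0.4,0,0,0,0,0],[-0.3,0.6,0,0,0,0,0],[-0.4,0.8,0,0,0,0,0],[-0.5,1,0,0,0,0,0],[-0.5,1,0,0,0,0,0],[-0.5,1,0,0,0,0,0]]'
python3 - <<'E'
from h import *
go([.447,-.347,.2],.245); print(bot.observe()['qpos'].round(2))
f=grab('wrist','w6'); t=grab('top','t6'); print(proj(f,[.447,-.347,.069]))
a=f['img']; b=cv2.resize(t['img'][215:275,175:245],None,fx=7,fy=7,interpolation=cv2.INTER_CUBIC)
c=np.zeros((480,800,3),np.uint8); c[:300,:400]=cv2.resize(a,(400,300),interpolation=cv2.INTER_AREA); c[:420,400:]=b[:,:400]
cv2.imwrite('pics/c6.png',c[:,:,::-1])
E
```

```text
clock: 15.4
position: [0.4845, -0.0768, 0.199]
tool_rot: [3.142, -0.002, 0.248]
force: [0.1, 0.4, -0.1]
grip_width: -0.0001
finger_force: 0.0
clock: 16.27
position: [0.4367, -0.295, 0.1986]
tool_rot: [-3.141, -0.002, 0.248]
force: [-0.6, 0.1, -0.3]
grip_width: -0.0003
finger_force: 0.0
t 16.27 pos [ 0.4367 -0.295   0.1986] rot [-3.141e+00 -2.000e-03  2.480e-01] w -0.0003 F [-0.6  0.1 -0.3] 
shift [-0.014  0.265 -0.007] turn [-0.    -0.001  0.002]
[-0.18  0.65  0.98  1.94 -0.68  0.93 -0.18]
(np.float64(396.61379542150183), np.float64(249.38598521584066))
```

View pics/c6.png

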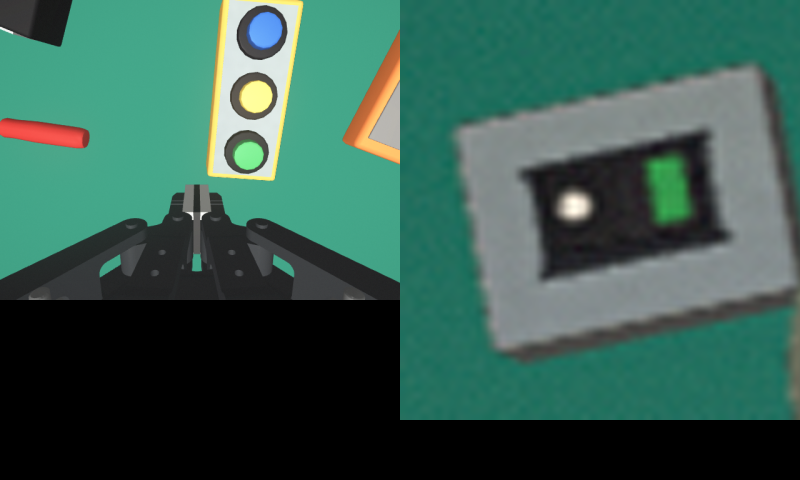

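The right crop shows the rocker's bar lowered and shifted outward, so the power is on. In the wrist view the green button is at (397,248), as predicted. I move over it, press and release.

```bash
python3 -m inch '[[-0.014,0.15,0,0,0,0,0],[-0.014,0.265,0.1,0,0,0,0],[-0.014,0.265,0.3,0,0,0,0],[-0.014,0.265,0.5,0,0,0,0],[-0.014,0.265,0.55,0,0,0,0],[-0.014,0.265,0.565,0,0,0,0],[-0.014,0.265,0.58,0,0,0,0],[-0.014,0.265,0.59,0,0,0,0],[-0.014,0.265,0.598,0,0,0,0],[-0.014,0.265,0.598,0,0,0,0]]'
python3 -m inch '[[0,0,0.005,0,0,0,0],[0,0,0.01,0,0,0,0],[0,0,0.01,0,0,0,0]]'
```

```text
clock: 17.62
position: [0.4469, -0.3485, 0.0797]
tool_rot: [3.141, -0.003, 0.246]
force: [3.5, 0.5, 4.4]
grip_width: 0.0001
finger_force: 2.1
clock: 18.0
position: [0.4469, -0.3486, 0.0784]
tool_rot: [3.141, -0.004, 0.246]
force: [0.6, 5.7, 23.4]
grip_width: -0.0003
finger_force: 11.8
```

The force climbed to 23 N at the bottom of the travel, so the button is fully pressed. I lift, give it time to spring back, and check.

```bash
python3 -m inch '[[0,0,-0.2,0,0,0,0],[0,0,-0.4,0,0,0,0],[0,0,-0.6,0,0,0,0],[0,0,-0.6,0,0,0,0],[-0.1,0.2,-0.6,0,0,0,0],[-0.2,0.4,-0.6,0,0,0,0],[-0.2,0.6,-0.6,0,0,0,0],[-0.2,0.6,-0.6,0,0,0,0],[-0.2,0.6,-0.6,0,0,0,0]]'
python3 - <<'E'
from h import *
t=grab('top','t7'); s=grab('side','s7'); t0=load('top')
med=lambda f,u,v,r=2:np.median(f['z_map'][v-r:v+r+1,u-r:u+r+1])
for n,u,v in[('LL',276,179),('LR',355,189),('bar',211,242),('bar2',213,242),('green',453,249)]: print(n,'lowered by mm',round(1000*(med(t,u,v)-med(t0,u,v)),1))
c=np.zeros((600,800,3),np.uint8)
c[:]=cv2.resize(t['img'],(800,600),interpolation=cv2.INTER_CUBIC); c[330:600,0:360]=cv2.resize(s['img'][150:285,260:440],None,fx=2,fy=2,interpolation=cv2.INTER_CUBIC)
cv2.imwrite('pics/fin.png',c[:,:,::-1])
E
```

```text
clock: 19.12
position: [0.436, -0.474, 0.1963]
tool_rot: [-3.141, -0.001, 0.246]
force: [-0.8, 0.0, 0.1]
grip_width: -0.0
finger_force: 0.0
LL lowered by mm 8.8
LR lowered by mm 11.4
bar lowered by mm 6.7
bar2 lowered by mm 8.3
green lowered by mm -631.1
```

View pics/fin.png

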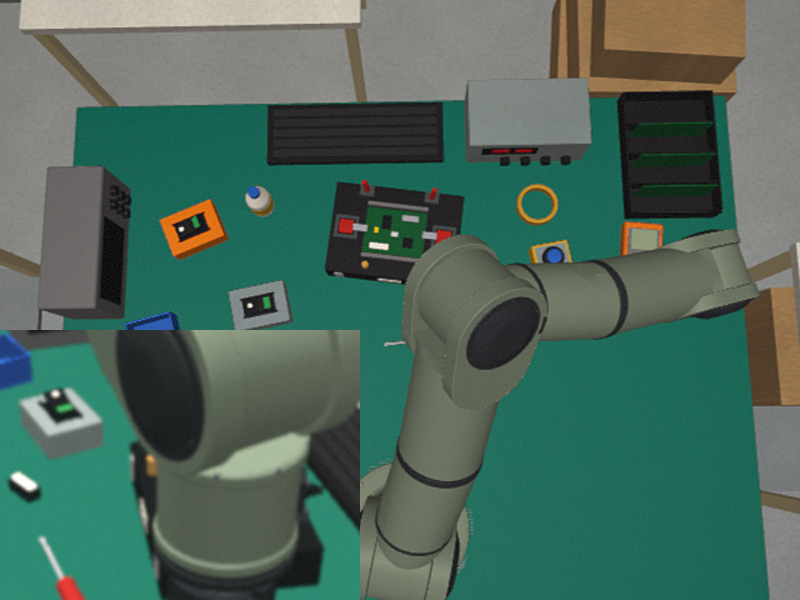

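The latches and rocker read as lowered by about 9, 11 and 7–8 mm. The rest of what shows is in place, though the arm hides the right of the scene, and the robot touches nothing.

```bash
python3 -c "
from workcell import bot
print(bot.job_done())"
```

```text
the job is handed in; nothing more can be done
None
```

The job is handed in at about 19 s: both latches were pushed home, then the rocker switched on, then the green start button pressed and released (its return was not seen, as the arm hid it); on the way to the rocker joints 3 and 7 reached their range limits and the wrist force read about 116 N against the 120 N limit.

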